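# Jack up the bench steriliser at its lift pad

## Robot

A 6-joint arm with a two-finger parallel gripper is mounted at the origin on a cart in front of the work surface, level with it; the furniture and walls round the work are solid. World frame = base frame: x ahead of the robot, y to its left, z up, the work surface at z = 0. Lengths are in m, angles in rad, forces in N, time in s.
With the tool pointing down it reaches from about 0.25 to 0.725 m from the base axis. Payload 9.7 kg.
Tool frame: the origin (TCP) lies on the centre line of the jaws, within the pads' length; the fingertips stand ctrl.finger_overhang ahead of it and the grasp point (between the pads) is the TCP (ctrl.finger_overhang is the distance from the TCP to the fingertips, in m); z points along the fingers, y is the direction in which the jaws open and shut (so a half turn about z gives the same grasp; the last joint's range is limited). The gripper opens to 85 mm and grips with 20 to 120 N. Pads are 22 mm wide; open, the fingers measure 114 mm over their backs; the gripper's body (76 mm by 85 mm) begins 54 mm behind the grasp point. The pads swing forward as they close: fully open they stand 13 mm farther back than shut.
Start: joints at [-1.214, 0.087, 0.176, 1.66, 0, 1.571], TCP at [0.192, -0.515, 0.216] pointing down, gripper open.
Joint ranges: [-3.13, 3.13], [-0.85, 1.81], [-1.15, 1.24], [-2.2, 2.28], [-1.44, 1.52], [-3.14, 3.14]. Speed limits (rad/s): [2.22, 2.22, 2.57, 3.14, 3.14, 3.14].

## Interface

Orientations are given as [roll, pitch, yaw] about the fixed x, y, z axes, in that order (R = Rz(yaw) Ry(pitch) Rx(roll)).
In Python, from workcell import readout, snapshot, ctrl, spot_in, trace, spot_point gives the robot as it stands.
- The arm moves only by the shell command python3 -m crank 'ROWS'. ROWS is JSON, a list of rows, each an object of numbers: "tx", "ty", "tz": the shift along the world's x, y, z in cm; "spin": the turn about the world's z in degrees; "gripper": the opening, from 0 (shut) to 1 (fully open). A call has 1 to 10 rows; each row shifts and turns the commanded pose from where the row before left it; what a row does not reach is not made up. A row lasts 1/10 s, in which the tool goes at most 50 mm and 8.59 degrees, less where a joint would pass 70% of its speed; a pose out of reach is approached as far as the arm can. A call is refused whole if a number of a shift passes 5 or a number of a turn 8.59, either way. A call with a gripper value outside its range is refused whole. The fingers move at their own pace and stop on an object; the grip force is fixed at half the most. Time passes only in rows, so rows that do not move let the fingers close. It gives the time, the measured TCP pose, the force and the opening at its end, in the units of the state.
- readout.observe(): the state, without advancing time (a new reading comes with each control period).
- snapshot(name): name is "scene" or "side" or "wrist"; returns a dict with "frame" (384x512x3 uint8, blue, green, red), "fx", "fy", "cx", "cy" (pixels), "view" (4x4, takes a point from world to camera coordinates). Camera axes: x right, y up, looking along -z (the intrinsics and any distortion apply to the point x, -y, -z); pixel columns grow to the right and rows downward; lengths in m; the calibration is good to about 2 mm. A picture is of the moment at which its call begins. There is no depth.
- ctrl.job_done(): hands the job in, once; it reports no verdict.
Trained networks look in a picture, given as the dict that the camera call returned (one of the last four; its "shot" number tells which), for a name from the list of things; names that differ only in an ending like _2 or _b are one class to them, and where a whole thing is asked for, a point or a joint stands for the part that bears it (a point fixed in the world has none). Each returns a list of dicts, best first, with "p" (0 to 1); they miss things now and then, are a little off and sometimes report something else, mostly with a low value. They report only what shows in the picture. A call takes as long as a camera call.
- spot_in(picture, thing): "centre" ([column, row] in pixels, amid what is visible of it).
- trace(picture, thing): "mask" (384x512 bool, what is visible of it) and "centre" ([column, row] in pixels, amid what is visible of it).
- spot_point(picture, thing): "centre" ([column, row] in pixels: a listed point, or the origin of a listed thing).
The state is a dict: "clock": time; "joint_pos": joint angles; "joint_vel": joint speeds; "tau": joint torques, N m; "ee_pos": TCP position; "tool_rot": TCP orientation; "ft_force": force on the tool from outside, world axes, zero at the start; "torque": the same for the moment, N m; "gripper_width": finger opening in m.
Only numpy, scipy, OpenCV 4.12 (cv2) and the standard library are available. Lean on these libraries where they do the work, as an engineer would, in place of code of your own. Each camera call takes 0.05 s, during which the arm holds its last target. There are 200 camera calls.

## Task

The front feet of the bench steriliser need adjusting. Stand the small ratchet jack square to the machine's front with its saddle centred under the lift pad (the steel plate under the sill, below the steel triangle), then pump the jack's handle in full strokes until the front feet stand between one and two centimetres clear of the worktop. Finish while pressing the handle fully down, holding it there so that the feet can be turned; raise the machine by this pad only and leave the other things where they lie.

Things in the scene. Friction and masses are not known exactly. Their poses are not given: they have to be found in the camera images.
- jack: small steel ratchet jack, loose, about 1 kg, 255 mm long, 76 mm wide, 132 mm high. Origin on its underside below the rack column; x along the toe (its front), y to its left, z up. Base plate 6 mm thick, from 115 mm behind the origin to 100 mm in front (50 mm wide in front of the column, 76 mm behind). The pump handle sticks out at the back.
- jack_grip (a point): centre of the jack's carrying block, the grey ribbed block on top of it: 44 mm along the jack's x, 42 mm across (grasp it across, along y), from 92 to 132 mm above the jack's underside, 34 mm behind the jack's origin. Below it, 39 mm apart over all, are the two side cheeks. Axes as the jack's.
- saddle (a point): centre of the top face of the saddle, the round disc 26 mm across near the end of the jack's flat toe; 86 mm in front of the jack's origin and 20 mm above the jack's underside with the toe fully down (as at the start). The toe is 32 mm wide, its end 16 mm beyond this point; the base plate runs under it.
- handle_pad (a point): centre of the upper face of the flat press pad (46 x 30 mm) at the end of the pump handle; z is its outward normal. The handle turns about an axis along the jack's y, 23 mm behind the jack's origin, 59 mm above its underside. Handle fully down: this point is 66 mm above the jack's underside and 143 mm behind its origin; handle up: 118 mm above and 128 mm behind.
- jack_handle (a joint): angle of the pump handle, rad: 0 = up, where its spring returns it when let go; 0.45 = fully down, on its stop. About 4 N on the pad moves it unloaded, 8 to 15 N with the steriliser on the saddle.
- jack_toe (a joint): rise of the toe and saddle, m, 0 = fully down, at most 0.032. A full stroke of the handle lifts it 8 mm (1 to 2 mm less under the machine); as the handle comes back up it settles onto the ratchet, 6 mm higher than before the stroke. A stroke that is not full, or a handle that was not let fully up, gains nothing. It cannot be lowered.
- steriliser_base: bench steriliser, 245 deep, 364 wide, 240 high; its shell tips about its rear feet as the front rises, this body does not. Origin on the worktop below its front face, 90 mm right of its middle; x points to its back (front face at x = 0), y left. Door handle 35 mm proud of the face at y = 0.11, above z = 100 mm. Sill underside 33 mm up. Front feet, 32 mm across, at x = 0.025, y = -0.06 and 0.24.
- lift_pad (a point): centre of the underside of the lift pad, a steel plate 30 x 32 mm under the machine's sill, 22 mm behind its front face, straight behind the steriliser_base origin; 26.5 mm above the worktop while the machine stands on its feet. A steel triangle 24 mm wide on the sill's front, pointing down, marks it. A wall cabinet hangs over the machine, its underside at z = 0.57 from x = 0.62 on.
- front_foot (a point): underside of the steriliser's front right foot; its height above the worktop is 0 while the machine stands, and both front feet rise together (by about as much as the lift pad).
- spanner: loose steel spanner, 140 mm long, lying on the blue mat, which is 2 mm thick and lies before the robot; not part of the job, leave it where it is
- tape: loose roll of beige tape, 65 mm across, 19 mm high; origin on its underside; not part of the job, leave it where it is
- marker: loose marker pen, 135 mm long; not part of the job, leave it where it is
- haemostat: loose steel haemostat (ring-handled clamp), 158 mm long, lying flat; not part of the job, leave it where it is
- scissors: loose scissors with red handles, 199 mm long, lying flat; not part of the job, leave it where it is
- tweezers: loose steel tweezers, 154 mm long, lying on the mat; not part of the job, leave it where it is

How it is judged:
By the outcome, as a careful person would: the job done as asked, in the order asked, and still so for the second after the job is handed in, while the arm keeps its last pose, push and grip.
It also fails if it takes over 58 s, if anything falls off the work surface, if the arm or the gripper's body presses on something with over 40 N, if the wrist force passes 120 N, or if a joint passes its speed limit or range.

## Working session

There is one attempt and no reset: what is moved stays moved. The work goes in short steps, Python scripts to look and compute and a shell command to move; the robot and the scene stay as the last step left them, time stands still between calls to the robot, and variables do not carry over. Pictures are saved under pics/ and viewed, about 8 in all and at most 12, crops included, and the job is handed in when it is done.

```bash
mkdir -p pics; ls; cat > h.py <<'E'
import numpy as np, cv2
from workcell import readout, snapshot, ctrl, spot_in, trace, spot_point
def ray(s,px):
    V=np.array(s["view"]);u,v=px
    d=np.array([(u-s["cx"])/s["fx"],-(v-s["cy"])/s["fy"],-1.0])
    R=V[:3,:3];c=-R.T@V[:3,3];return c,R.T@d
def atz(s,px,z):
    c,d=ray(s,px);return c+d*(z-c[2])/d[2]
def proj(s,p):
    V=np.array(s["view"]);q=V[:3,:3]@np.array(p)+V[:3,3]
    return np.array([s["cx"]+s["fx"]*q[0]/-q[2],s["cy"]+s["fy"]*-q[1]/-q[2]])
def tri(rs):
    A=0;b=0
    for c,d in rs:
        d=d/np.linalg.norm(d);P=np.eye(3)-np.outer(d,d);A=A+P;b=b+P@c
    return np.linalg.solve(A,b)
E
python3 - <<'E'
from h import *
o=readout.observe();print({k:np.round(v,3).tolist() for k,v in o.items()},ctrl.finger_overhang)
S={n:snapshot(n) for n in("scene","side","wrist")}
print({k:v for k,v in S["scene"].items() if k not in("frame","view")})
cv2.imwrite("pics/a.png",np.hstack([cv2.resize(S[n]["frame"],(400,300)) for n in("scene","side")]))
cv2.imwrite("pics/scene.png",cv2.resize(S["scene"]["frame"],(800,600)))
for t,z in(("jack_grip",.132),("saddle",.02),("handle_pad",.118),("jack",0),("lift_pad",.0265),("steriliser_base",0),("front_foot",0)):
    rs=[]
    for n in S:
        r=spot_point(S[n],t)[:2]
        for q in r: print(t,n,round(q["p"],2),np.round(q["centre"],1),np.round(atz(S[n],q["centre"],z),3))
        if r and r[0]["p"]>.5: rs.append(ray(S[n],r[0]["centre"]))
    if len(rs)>1: print("   tri",tri(rs).round(4))
E
```

```text
pics
{'clock': 0.0, 'joint_pos': [-1.214, 0.087, 0.175, 1.66, 0.0, 1.571], 'joint_vel': [0.0, -0.002, -0.002, 0.001, -0.0, 0.001], 'tau': [-0.004, -52.039, 46.48, 0.016, -0.0, 0.0], 'ee_pos': [0.192, -0.515, 0.216], 'tool_rot': [-3.14, -0.0, 0.357], 'ft_force': [-0.476, -0.537, -0.478], 'torque': [0.036, -0.015, -0.002], 'gripper_width': 0.085} 0.019
{'fx': 381.30730627588366, 'fy': 381.30730627588366, 'cx': 252.79530739739363, 'cy': 184.69598847754943, 'shot': 1}
jack_grip scene 0.87 [157.  272.8] [0.429 0.366 0.132]
jack_grip side 0.57 [218.9 150.5] [0.435 0.284 0.132]
   tri [0.4495 0.355  0.1029]
saddle scene 0.76 [126.2 280.1] [0.556 0.395 0.02 ]
saddle side 0.39 [314.3 239. ] [ 0.631 -0.353  0.02 ]
handle_pad scene 0.59 [189.4 284.1] [0.352 0.331 0.118]
handle_pad side 0.45 [201.1 151.8] [0.357 0.327 0.118]
handle_pad side 0.37 [242.5 157.8] [0.526 0.199 0.118]
jack scene 0.72 [154.  292.3] [0.48  0.363 0.   ]
jack scene 0.53 [268.7 156.8] [ 0.64  -0.337 -0.   ]
jack side 0.84 [225.  171.1] [0.47  0.327 0.   ]
jack side 0.5 [222.3 202.7] [0.385 0.025 0.   ]
   tri [ 0.4815  0.3599 -0.0126]
lift_pad scene 0.32 [182.4 245.2] [0.529 0.213 0.026]
lift_pad side 0.59 [318.7 230.5] [ 0.665 -0.318  0.026]
steriliser_base scene 0.91 [269.1 156.3] [ 0.641 -0.341  0.   ]
steriliser_base side 0.7 [309.8 236.1] [ 0.637 -0.307  0.   ]
   tri [ 0.6278 -0.3246  0.0145]
front_foot scene 0.78 [271.2 150.9] [ 0.659 -0.376  0.   ]
front_foot side 0.83 [325.  245.3] [ 0.664 -0.374  0.   ]
front_foot side 0.5 [314.3 240.3] [ 0.641 -0.336  0.   ]
   tri [ 0.6608 -0.3767  0.001 ]
```

View pics/scene.png

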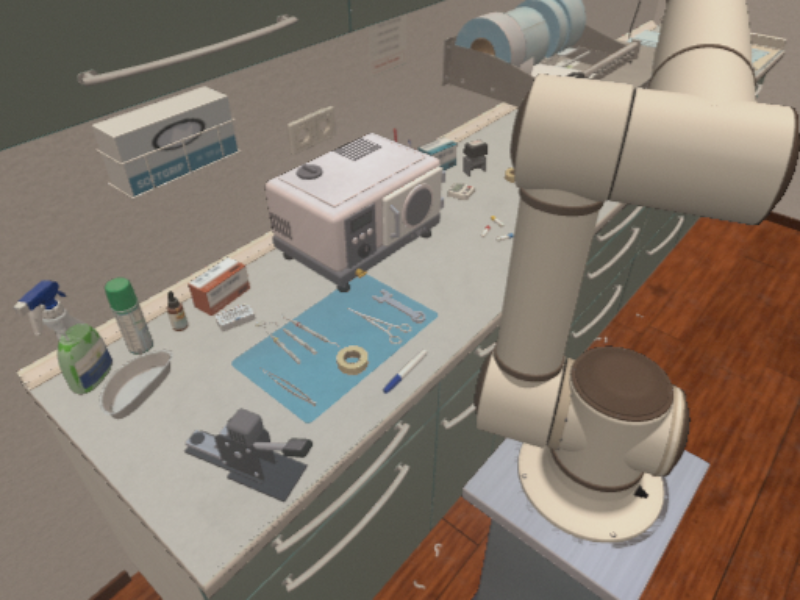

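View pics/a.png

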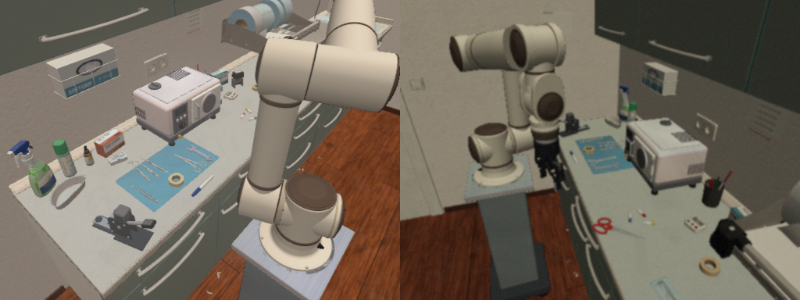

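The scene shows the jack at lower left (about 157,280 px native), toe pointing away. The steriliser is at about (225,130), with its front facing the robot, and the mat lies between them. I'll pass the steriliser front on the way so the wrist camera gets a closer look.

```bash
python3 -m crank '[{"tx":3.5,"ty":3.3},{"tx":3.5,"ty":3.3},{"tx":3.5,"ty":3.3},{"tx":3.5,"ty":3.3},{"tx":3.5,"ty":3.3},{"tx":3.5,"ty":3.3},{}]'
python3 - <<'E'
from h import *
S={n:snapshot(n) for n in("scene","side","wrist")}
for n in S: cv2.imwrite(f"pics/b_{n}.png",S[n]["frame"])
w=cv2.resize(S["wrist"]["frame"],(400,300))
c=cv2.resize(S["scene"]["frame"][100:220,160:320],(400,300),interpolation=cv2.INTER_CUBIC)
d=cv2.resize(S["side"]["frame"][150:270,240:400],(400,300),interpolation=cv2.INTER_CUBIC)
cv2.imwrite("pics/b.png",np.vstack([np.hstack([w,c]),np.hstack([d,d*0])]))
for t,z in(("lift_pad",.0265),("steriliser_base",0),("front_foot",0),("jack_grip",.112)):
    for n in S:
        for q in spot_point(S[n],t)[:2]: print(t,n,round(q["p"],2),np.round(q["centre"],1),np.round(atz(S[n],q["centre"],z),3))
V=S["wrist"]["view"];c,d=ray(S["wrist"],(256,192));print(c,d)
E
```

```text
lift_pad scene 0.61 [263.2 153.6] [ 0.648 -0.311  0.027]
lift_pad side 0.93 [318.3 230.7] [ 0.663 -0.319  0.026]
steriliser_base scene 0.69 [268.8 156. ] [ 0.643 -0.342 -0.   ]
steriliser_base side 0.82 [311.8 240.9] [ 0.631 -0.336  0.   ]
front_foot scene 0.57 [272.4 151.2] [ 0.653 -0.378 -0.   ]
front_foot side 0.89 [327.2 245.6] [ 0.671 -0.378  0.   ]
jack_grip scene 0.58 [158.1 274.4] [0.437 0.36  0.112]
jack_grip side 0.91 [215.9 148.5] [0.436 0.362 0.112]
[ 0.2695175  -0.48791153  0.37356962] [-0.30395512 -0.11010978 -0.94637445]schema error: expected keys tx, ty, tz, spin, gripper
```

View pics/b.png

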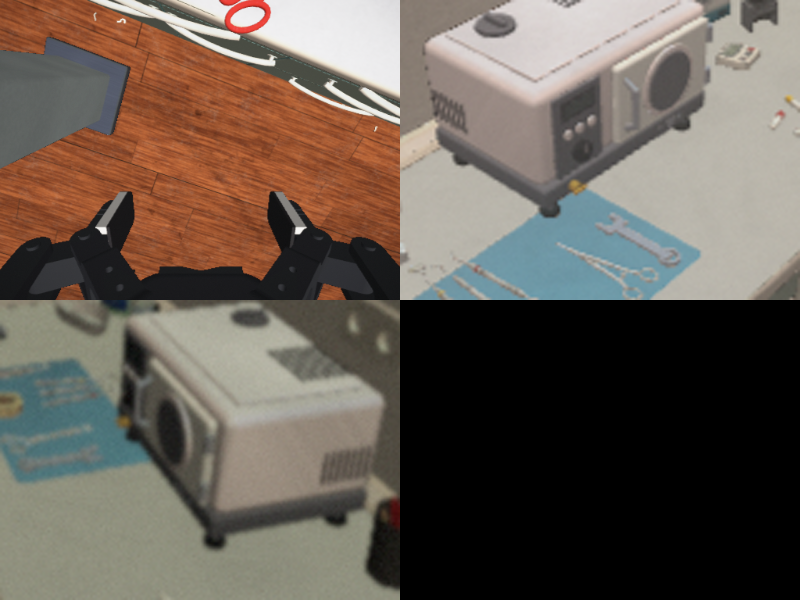

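The wrist view is still at the start, because the rows need all five keys. In the scene crop, the left foot is at about (219.6,184) and the right foot at about (272.8,149); the steel triangle can't be made out yet. Now the actual move.

```bash
python3 -m crank '[{"tx":3.5,"ty":3.3,"tz":1,"spin":0,"gripper":1},{"tx":3.5,"ty":3.3,"tz":1,"spin":0,"gripper":1},{"tx":3.5,"ty":3.3,"tz":1,"spin":0,"gripper":1},{"tx":3.5,"ty":3.3,"tz":1,"spin":0,"gripper":1},{"tx":3.5,"ty":3.3,"tz":1,"spin":0,"gripper":1},{"tx":0,"ty":3.3,"tz":1,"spin":0,"gripper":1},{"tx":0,"ty":0,"tz":0,"spin":0,"gripper":1}]'
python3 - <<'E'
from h import *
S={n:snapshot(n) for n in("scene","wrist")}
cv2.imwrite("pics/c.png",cv2.resize(S["wrist"]["frame"],(800,600)))
for t,z in(("lift_pad",.0265),("steriliser_base",0),("front_foot",0),("spanner",0),("haemostat",0),("scissors",0),("marker",0),("tape",0)):
    for n in S:
        for q in spot_point(S[n],t)[:1]: print(t,n,round(q["p"],2),np.round(q["centre"],1),np.round(atz(S[n],q["centre"],z),3))
s=S["scene"]
print("feet",atz(s,(219.6,183.5),0),atz(s,(272.8,149.5),0))
print("mask ext",[(atz(s,p,.004).round(3)) for p in[(238,186),(271,204)]])
E
```

```text
clock: 2.65
ee_pos: [0.3681, -0.3146, 0.2783]
tool_rot: [3.14, -0.001, 0.361]
ft_force: [0.4, -0.1, 1.0]
gripper_width: 0.0854
lift_pad scene 0.75 [262.6 154.6] [ 0.645 -0.304  0.027]
steriliser_base scene 0.72 [268.4 158. ] [ 0.636 -0.33   0.   ]
front_foot scene 0.68 [272.8 150.4] [ 0.656 -0.383  0.   ]
haemostat scene 0.61 [237.8 207.4] [ 0.534 -0.037  0.   ]
scissors wrist 0.81 [417.5 167.2] [ 0.428 -0.552  0.   ]
marker scene 0.72 [238.2 211.6] [ 0.519 -0.023 -0.   ]
marker wrist 0.68 [17.9 46.5] [0.386 0.027 0.   ]
tape scene 0.66 [226.2 233. ] [0.482 0.075 0.   ]
feet [ 0.67241928 -0.08873317  0.        ] [ 6.59840857e-01 -3.88531281e-01 -1.11022302e-16]
mask ext [array([ 0.608, -0.119,  0.004]), array([ 0.455, -0.121,  0.004])]
```

View pics/c.png

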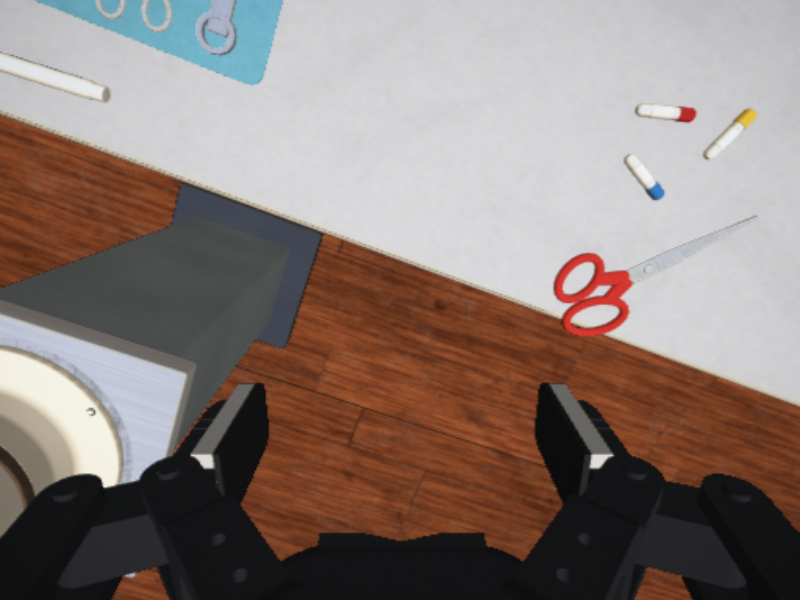

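The wrist camera looks back toward the fingers. The spanner end (about 215,35) and the mat corner (265,80) are up left, and the scissors are at (600,290). I'll go further forward to see the steriliser's face and feet.

```bash
python3 -m crank '[{"tx":4.5,"ty":1,"tz":2,"spin":-7,"gripper":1},{"tx":4.5,"ty":1,"tz":2,"spin":-7,"gripper":1},{"tx":4.5,"ty":0,"tz":0,"spin":-6,"gripper":1},{"tx":0,"ty":0,"tz":0,"spin":0,"gripper":1}]'
python3 - <<'E'
from h import *
s=snapshot("wrist")
import pickle;pickle.dump(s,open("s1.pkl","wb"))
cv2.imwrite("pics/d.png",cv2.resize(s["frame"],(800,600),interpolation=cv2.INTER_CUBIC))
for t,z in(("lift_pad",.0265),("steriliser_base",0),("front_foot",0),("spanner",0)):
        for q in spot_point(s,t)[:1]: print(t,round(q["p"],2),np.round(q["centre"],1),np.round(atz(s,q["centre"],z),3))
E
```

```text
clock: 3.95
ee_pos: [0.5062, -0.297, 0.3124]
tool_rot: [-3.139, 0.003, 0.007]
ft_force: [0.1, 0.0, -1.3]
gripper_width: 0.0853
lift_pad 0.49 [ 93.7 126.1] [ 0.536 -0.058  0.027]
steriliser_base 0.89 [276.5  53.4] [ 0.638 -0.324  0.   ]
spanner 0.97 [143.1 134.7] [ 0.521 -0.119  0.   ]
```

View pics/d.png

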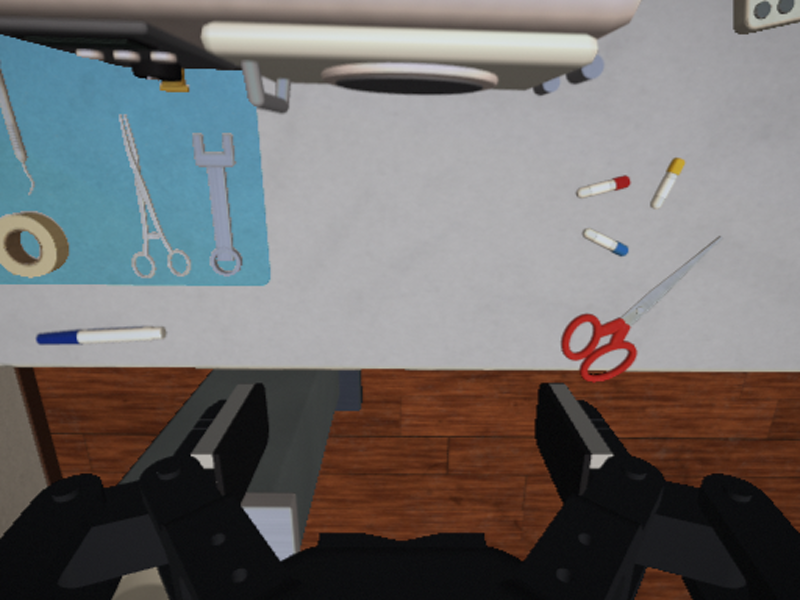

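The door hides the sill from above. The door edge, (205,22) to (597,38), gives a machine yaw of about −2°. The spanner (215,200) and the pen caps (605,190) lie well clear of the jack's spot. Now to the jack.

```bash
python3 -m crank '[{"tx":-0.5,"ty":4.7,"tz":0,"spin":2,"gripper":1},{"tx":-0.5,"ty":4.7,"tz":0,"spin":2,"gripper":1},{"tx":-0.5,"ty":4.7,"tz":0,"spin":2,"gripper":1},{"tx":-0.5,"ty":4.7,"tz":0,"spin":2,"gripper":1},{"tx":-0.5,"ty":4.7,"tz":0,"spin":2,"gripper":1},{"tx":-0.5,"ty":4.7,"tz":0,"spin":2,"gripper":1},{"tx":-0.5,"ty":4.7,"tz":0,"spin":1,"gripper":1},{"tx":-0.5,"ty":4.7,"tz":0,"spin":1,"gripper":1},{"tx":-0.5,"ty":4.7,"tz":0,"spin":1,"gripper":1},{"tx":-0.5,"ty":4.7,"tz":0,"spin":1,"gripper":1}]'
python3 -m crank '[{"tx":-0.5,"ty":4.7,"tz":-1,"spin":1,"gripper":1},{"tx":-0.5,"ty":4.7,"tz":-1,"spin":0,"gripper":1},{"tx":-0.5,"ty":4.7,"tz":-1,"spin":0,"gripper":1},{"tx":-0.5,"ty":4.7,"tz":-1,"spin":0,"gripper":1},{"tx":0,"ty":0,"tz":0,"spin":0,"gripper":1}]'
python3 - <<'E'
from h import *
import pickle
o=pickle.load(open("s1.pkl","rb"))
for z in(.2,.1):
  a,b=atz(o,(205/1.5625,22/1.5625),z),atz(o,(597/1.5625,38/1.5625),z);print("door yaw",np.degrees(np.arctan2(-(a-b)[0],(a-b)[1])))
s=snapshot("wrist")
cv2.imwrite("pics/e.png",cv2.resize(s["frame"],(800,600),interpolation=cv2.INTER_CUBIC))
for t,z in(("jack_grip",.112),("saddle",.02),("handle_pad",.118),("jack",0)):
        for q in spot_point(s,t)[:1]: print(t,round(q["p"],2),np.round(q["centre"],1),np.round(atz(s,q["centre"],z),4))
E
```

```text
clock: 5.2
ee_pos: [0.4561, 0.1554, 0.3174]
tool_rot: [-3.126, -0.002, 0.321]
ft_force: [0.0, -0.5, 1.0]
gripper_width: 0.0855
clock: 5.7
ee_pos: [0.472, 0.2622, 0.275]
tool_rot: [-3.059, 0.002, 0.463]
ft_force: [0.6, 0.3, -0.4]
gripper_width: 0.0852
door yaw -1.7199016478027207
door yaw -1.7199016478027171
jack_grip 0.58 [177.6 151.5] [0.4425 0.3595 0.112 ]
saddle 0.76 [210.5  42.8] [0.561  0.3943 0.02  ]
handle_pad 0.62 [170.5 223.3] [0.3602 0.3339 0.118 ]
jack 0.66 [204.8 112.1] [0.4756 0.371  0.    ]
```

View pics/e.png

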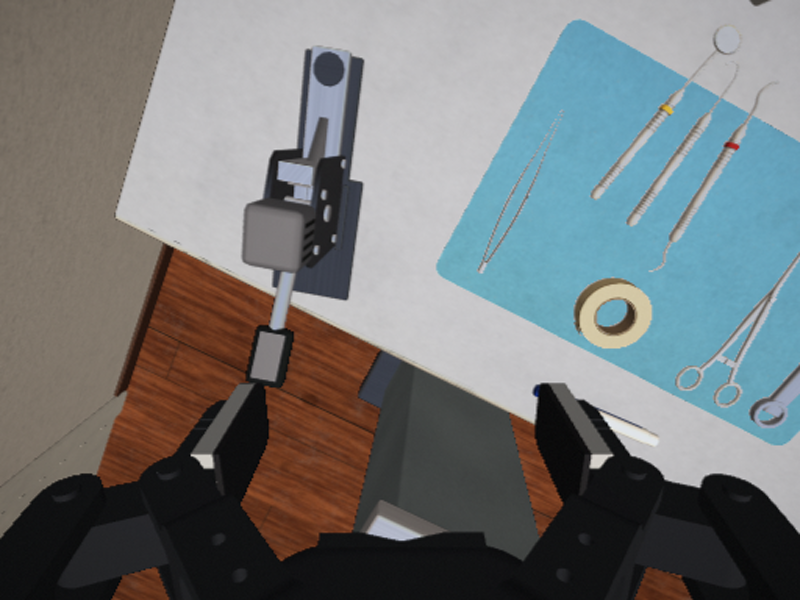

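The view shows the jack (block at 275,235; saddle 328,68; handle pad 268,355) with the toe heading up. The arm ended short of target and slightly tilted; checking the settled pose.

```bash
python3 -m crank '[{"tx":0,"ty":0,"tz":0,"spin":0,"gripper":1},{"tx":0,"ty":0,"tz":0,"spin":0,"gripper":1}]'
python3 - <<'E'
from h import *
o=readout.observe();print({k:np.round(o[k],3).tolist() for k in("clock","joint_pos","joint_vel","ee_pos","tool_rot")})
p=np.array([[.5610,.3943],[.3602,.3339]]);d=p[0]-p[1];print(np.degrees(np.arctan2(d[1],d[0])),np.linalg.norm(d))
E
```

```text
clock: 6.15
ee_pos: [0.4726, 0.2607, 0.2768]
tool_rot: [-3.06, 0.0, 0.46]
ft_force: [-0.0, -0.6, -0.8]
gripper_width: 0.0856
{'clock': 6.15, 'joint_pos': [0.459, 0.093, 0.3, 1.778, 0.081, 3.141], 'joint_vel': [0.002, 0.007, 0.001, -0.001, 0.001, 0.001], 'ee_pos': [0.473, 0.261, 0.277], 'tool_rot': [-3.06, 0.0, 0.46]}
16.74111945366213 0.20968738636360562
```

Joint 6 hit its limit (3.141), so this grasp needs the half-turned yaw. I'll spin +171° while moving over the jack, which also turns the wrist camera to look forward.

```bash
python3 -m crank '[{"tx":0,"ty":0,"tz":0,"spin":8.5,"gripper":1},{"tx":0,"ty":0,"tz":0,"spin":8.5,"gripper":1},{"tx":0,"ty":0,"tz":0,"spin":8.5,"gripper":1},{"tx":-0.3,"ty":1,"tz":0,"spin":8.5,"gripper":1},{"tx":-0.3,"ty":1,"tz":0,"spin":8.5,"gripper":1},{"tx":-0.3,"ty":1,"tz":0,"spin":8.5,"gripper":1},{"tx":-0.3,"ty":1,"tz":0,"spin":8.5,"gripper":1},{"tx":-0.3,"ty":1,"tz":0,"spin":8.5,"gripper":1},{"tx":-0.3,"ty":1,"tz":0,"spin":8.5,"gripper":1},{"tx":-0.3,"ty":1,"tz":0,"spin":8.5,"gripper":1}]'
python3 -m crank '[{"tx":-0.3,"ty":1,"tz":0,"spin":8.5,"gripper":1},{"tx":-0.3,"ty":1,"tz":0,"spin":8.5,"gripper":1},{"tx":-0.3,"ty":1,"tz":0,"spin":8.5,"gripper":1},{"tx":0,"ty":0,"tz":0,"spin":8.5,"gripper":1},{"tx":0,"ty":0,"tz":0,"spin":8.5,"gripper":1},{"tx":0,"ty":0,"tz":0,"spin":8.5,"gripper":1},{"tx":0,"ty":0,"tz":0,"spin":8.5,"gripper":1},{"tx":0,"ty":0,"tz":0,"spin":8.5,"gripper":1},{"tx":0,"ty":0,"tz":0,"spin":8.5,"gripper":1},{"tx":0,"ty":0,"tz":0,"spin":8.5,"gripper":1}]'
```

```text
clock: 7.15
ee_pos: [0.4515, 0.3314, 0.2763]
tool_rot: [-3.06, 0.001, 1.95]
ft_force: [0.8, 0.1, -0.9]
gripper_width: 0.0855
clock: 8.15
ee_pos: [0.4426, 0.3611, 0.2763]
tool_rot: [-3.06, 0.001, -2.85]
ft_force: [0.3, 0.5, 0.8]
gripper_width: 0.085
```

The half turn worked, but the limit contact left a 4.7° tool tilt. By mirror symmetry, briefly pressing the other joint-6 limit should cancel it. That costs about 5 s, which the time budget allows.

```bash
A='{"tx":0,"ty":0,"tz":0,"spin":8.5,"gripper":1}'; python3 -m crank '[{"tx":0,"ty":0,"tz":0,"spin":8.5,"gripper":1},{"tx":0,"ty":0,"tz":0,"spin":8.5,"gripper":1},{"tx":0,"ty":0,"tz":0,"spin":8.5,"gripper":1},{"tx":0,"ty":0,"tz":0,"spin":8.5,"gripper":1},{"tx":0,"ty":0,"tz":0,"spin":8.5,"gripper":1},{"tx":0,"ty":0,"tz":0,"spin":8.5,"gripper":1},{"tx":0,"ty":0,"tz":0,"spin":8.5,"gripper":1},{"tx":0,"ty":0,"tz":0,"spin":8.5,"gripper":1},{"tx":0,"ty":0,"tz":0,"spin":8.5,"gripper":1},{"tx":0,"ty":0,"tz":0,"spin":8.5,"gripper":1}]'
python3 -m crank '[{"tx":0,"ty":0,"tz":0,"spin":8.5,"gripper":1},{"tx":0,"ty":0,"tz":0,"spin":8.5,"gripper":1},{"tx":0,"ty":0,"tz":0,"spin":8.5,"gripper":1},{"tx":0,"ty":0,"tz":0,"spin":8.5,"gripper":1},{"tx":0,"ty":0,"tz":0,"spin":8.5,"gripper":1},{"tx":0,"ty":0,"tz":0,"spin":8.5,"gripper":1},{"tx":0,"ty":0,"tz":0,"spin":8.5,"gripper":1},{"tx":0,"ty":0,"tz":0,"spin":8.5,"gripper":1},{"tx":0,"ty":0,"tz":0,"spin":8.5,"gripper":1},{"tx":0,"ty":0,"tz":0,"spin":8.5,"gripper":1}]'
python3 -m crank '[{"tx":0,"ty":0,"tz":0,"spin":8.5,"gripper":1},{"tx":0,"ty":0,"tz":0,"spin":8.5,"gripper":1},{"tx":0,"ty":0,"tz":0,"spin":8.5,"gripper":1},{"tx":0,"ty":0,"tz":0,"spin":8.5,"gripper":1}]'
python3 -c "
from h import *
print(readout.observe()['joint_pos'])"
```

```text
clock: 9.15
ee_pos: [0.4425, 0.361, 0.2764]
tool_rot: [-3.06, 0.001, -1.366]
ft_force: [-0.8, -0.4, 0.3]
gripper_width: 0.0856
clock: 10.15
ee_pos: [0.4426, 0.3609, 0.2764]
tool_rot: [-3.06, 0.001, 0.117]
ft_force: [-0.5, 0.3, -0.7]
gripper_width: 0.0857
clock: 10.55
ee_pos: [0.4329, 0.3733, 0.2761]
tool_rot: [-3.074, 0.002, 0.676]
ft_force: [-0.3, 0.6, 0.2]
gripper_width: 0.0851
[ 0.67599177  0.17453498  0.38966056  1.78776046  0.06806699 -3.14196809]
```

Tilt is coming down. A few more.

```bash
python3 -m crank '[{"tx":0,"ty":0,"tz":0,"spin":8.5,"gripper":1},{"tx":0,"ty":0,"tz":0,"spin":8.5,"gripper":1}]'
```

```text
clock: 10.75
ee_pos: [0.3755, 0.4292, 0.2758]
tool_rot: [-3.134, 0.003, 0.847]
ft_force: [-0.6, 1.2, -0.0]
gripper_width: 0.0854
```

```bash
python3 -m crank '[{"tx":0,"ty":0,"tz":0,"spin":-8.5,"gripper":1},{"tx":0,"ty":0,"tz":0,"spin":-8.5,"gripper":1},{"tx":0,"ty":0,"tz":0,"spin":-8.5,"gripper":1},{"tx":0,"ty":0,"tz":0,"spin":-8.5,"gripper":1},{"tx":0,"ty":0,"tz":0,"spin":-8.5,"gripper":1},{"tx":1,"ty":-1,"tz":0,"spin":-8.5,"gripper":1},{"tx":1,"ty":-1,"tz":0,"spin":-8.5,"gripper":1},{"tx":1,"ty":-1,"tz":0,"spin":-8.5,"gripper":1},{"tx":1,"ty":-1,"tz":0,"spin":-8.5,"gripper":1},{"tx":1,"ty":-1,"tz":0,"spin":-8.5,"gripper":1}]'
python3 -m crank '[{"tx":1,"ty":-1,"tz":0,"spin":-8.5,"gripper":1},{"tx":0,"ty":0,"tz":0,"spin":-8.5,"gripper":1},{"tx":0,"ty":0,"tz":0,"spin":-8.5,"gripper":1},{"tx":0,"ty":0,"tz":0,"spin":-8.5,"gripper":1},{"tx":0,"ty":0,"tz":0,"spin":-8.5,"gripper":1},{"tx":0,"ty":0,"tz":0,"spin":-8.5,"gripper":1},{"tx":0,"ty":0,"tz":0,"spin":-8.5,"gripper":1},{"tx":0,"ty":0,"tz":0,"spin":-8.5,"gripper":1},{"tx":0,"ty":0,"tz":0,"spin":-8.5,"gripper":1},{"tx":0,"ty":0,"tz":0,"spin":-8.5,"gripper":1}]'
python3 -m crank '[{"tx":0,"ty":0,"tz":0,"spin":-8.5,"gripper":1},{"tx":0,"ty":0,"tz":0,"spin":-8.5,"gripper":1},{"tx":0,"ty":0,"tz":0,"spin":-8.5,"gripper":1}]'
```

```text
clock: 11.75
ee_pos: [0.4259, 0.3784, 0.2762]
tool_rot: [-3.133, 0.003, -0.644]
ft_force: [-0.2, -0.2, -0.4]
gripper_width: 0.0851
clock: 12.75
ee_pos: [0.4355, 0.3688, 0.2762]
tool_rot: [-3.133, 0.003, -2.127]
ft_force: [0.4, -0.0, 0.5]
gripper_width: 0.0855
clock: 13.05
ee_pos: [0.4356, 0.3688, 0.2762]
tool_rot: [-3.133, 0.003, -2.572]
ft_force: [-0.2, 0.4, 1.2]
gripper_width: 0.0855
```

```bash
python3 -m crank '[{"tx":0.4,"ty":-0.4,"tz":-1.5,"spin":-8,"gripper":1},{"tx":0.3,"ty":-0.4,"tz":-3,"spin":-8,"gripper":1},{"tx":0,"ty":0,"tz":-4,"spin":0,"gripper":1},{"tx":0,"ty":0,"tz":-4,"spin":0,"gripper":1},{"tx":0,"ty":0,"tz":-4.1,"spin":0,"gripper":1},{"tx":0,"ty":0,"tz":0,"spin":0,"gripper":0},{"tx":0,"ty":0,"tz":0,"spin":0,"gripper":0},{"tx":0,"ty":0,"tz":0,"spin":0,"gripper":0},{"tx":0,"ty":0,"tz":0,"spin":0,"gripper":0}]'
```

```text
clock: 13.95
ee_pos: [0.4437, 0.3616, 0.1137]
tool_rot: [-3.134, 0.008, -2.845]
ft_force: [-0.9, -3.2, 6.2]
gripper_width: 0.0389
```

```bash
python3 -m crank '[{"tx":0,"ty":0,"tz":0,"spin":0,"gripper":0},{"tx":0,"ty":0,"tz":2,"spin":0,"gripper":0},{"tx":0,"ty":0,"tz":4,"spin":0,"gripper":0},{"tx":0,"ty":0,"tz":0,"spin":0,"gripper":0}]'
python3 - <<'E'
from h import *
s=snapshot("wrist");c=snapshot("scene")
a=cv2.resize(c["frame"][200:320,90:250],(400,300),interpolation=cv2.INTER_CUBIC)
cv2.imwrite("pics/f.png",np.hstack([cv2.resize(s["frame"],(400,300)),a]))
E
```

```text
clock: 14.35
ee_pos: [0.4439, 0.3624, 0.1764]
tool_rot: [-3.136, 0.011, -2.845]
ft_force: [0.8, 0.6, -7.3]
gripper_width: 0.038
```

View pics/f.png

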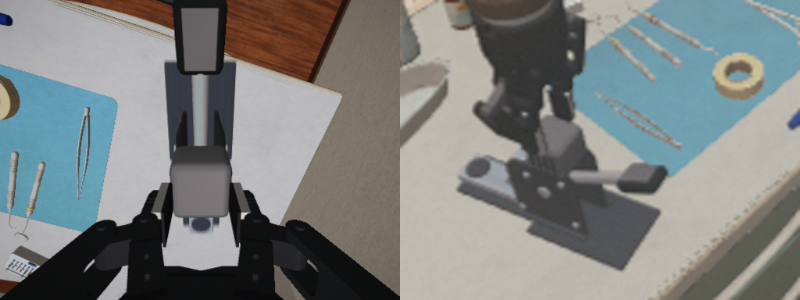

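The jack hangs level in the jaws, block between the pads. Carrying it across at x≈0.44 so the toe stays short of the machine, turning −19°.

```bash
python3 -m crank '[{"tx":0,"ty":-3,"tz":1,"spin":-1,"gripper":0},{"tx":0,"ty":-4.6,"tz":1,"spin":-1,"gripper":0},{"tx":0,"ty":-4.6,"tz":0,"spin":-1,"gripper":0},{"tx":0,"ty":-4.6,"tz":0,"spin":-1,"gripper":0},{"tx":0,"ty":-4.6,"tz":0,"spin":-1,"gripper":0},{"tx":0,"ty":-4.6,"tz":0,"spin":-2,"gripper":0},{"tx":0,"ty":-4.6,"tz":0,"spin":-2,"gripper":0},{"tx":0,"ty":-4.6,"tz":0,"spin":-2,"gripper":0},{"tx":0,"ty":-4.6,"tz":0,"spin":-2,"gripper":0},{"tx":0,"ty":-4.6,"tz":0,"spin":-2,"gripper":0}]'
python3 -m crank '[{"tx":0,"ty":-4.6,"tz":0,"spin":-2,"gripper":0},{"tx":0,"ty":-4.6,"tz":0,"spin":-2,"gripper":0},{"tx":0,"ty":-4.6,"tz":0,"spin":0,"gripper":0},{"tx":0.5,"ty":-4.6,"tz":-1,"spin":0,"gripper":0},{"tx":0.5,"ty":-4,"tz":-2,"spin":0,"gripper":0},{"tx":0.5,"ty":-1.5,"tz":-2,"spin":0,"gripper":0},{"tx":0,"ty":0,"tz":0,"spin":0,"gripper":0}]'
python3 - <<'E'
from h import *
S={n:snapshot(n) for n in("wrist","scene","side")}
for n in S: cv2.imwrite(f"pics/g_{n}.png",S[n]["frame"])
f=lambda n,a,b,c,d:cv2.resize(S[n]["frame"][a:b,c:d],(400,300),interpolation=cv2.INTER_CUBIC)
cv2.imwrite("pics/g.png",np.vstack([np.hstack([f("wrist",0,384,0,512),f("scene",120,240,200,360)]),np.hstack([f("side",150,270,240,400),f("scene",0,384,0,512)])]))
for t,z in(("saddle",.06),("handle_pad",.158),("lift_pad",.0265),("front_foot",0)):
    for n in S:
        for q in spot_point(S[n],t)[:1]: print(t,n,round(q["p"],2),np.round(q["centre"],1),np.round(atz(S[n],q["centre"],z),4))
E
```

```text
clock: 15.45
ee_pos: [0.4415, -0.0847, 0.1885]
tool_rot: [-3.133, 0.001, -3.108]
ft_force: [1.3, -0.6, -8.9]
gripper_width: 0.0383
clock: 16.15
ee_pos: [0.4556, -0.3231, 0.1342]
tool_rot: [-3.137, -0.003, 3.104]
ft_force: [0.5, 1.4, -9.2]
gripper_width: 0.0385
saddle wrist 0.73 [453.8 229.3] [ 0.496  -0.1577  0.06  ]
saddle scene 0.49 [283.4 159.4] [ 0.5362 -0.2936  0.06  ]
saddle side 0.69 [298.3 234.8] [ 0.562  -0.3628  0.06  ]
handle_pad wrist 0.75 [257.3  52.5] [ 0.3631 -0.3197  0.158 ]
handle_pad scene 0.44 [330.4 157.3] [ 0.3463 -0.2925  0.158 ]
handle_pad side 0.52 [237.5 217.7] [ 0.3545 -0.3444  0.158 ]
lift_pad wrist 0.9 [267.5 354.5] [ 0.6634 -0.3197  0.0265]
lift_pad scene 0.75 [260.7 151.4] [ 0.6649 -0.3163  0.0265]
lift_pad side 0.92 [320.4 231.7] [ 0.6673 -0.3269  0.0265]
front_foot wrist 0.74 [213.  337.1] [ 0.6623 -0.3857  0.    ]
front_foot scene 0.82 [272.8 150.8] [ 0.654  -0.3812  0.    ]
front_foot side 0.57 [325.7 248.2] [ 0.6589 -0.3895  0.    ]
```

View pics/g.png

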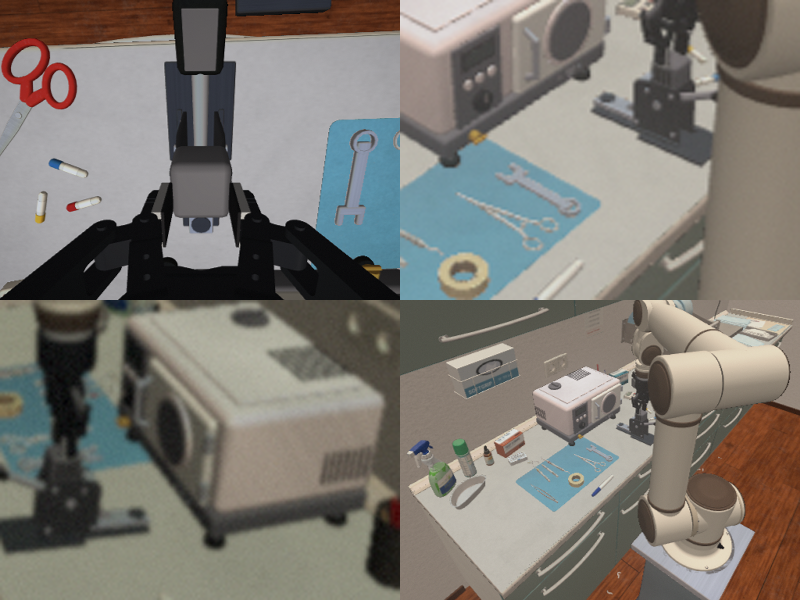

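Jack is in front of the machine (scene crop: toe at about 600,105). Pad estimates cluster at x≈0.662, y≈−0.322, with a few mm spread. I'll set it down short, release, and look at jack and machine together.

```bash
python3 -m crank '[{"tx":0,"ty":0,"tz":-1.5,"spin":0,"gripper":0},{"tx":0,"ty":0,"tz":-0.5,"spin":0,"gripper":0},{"tx":0,"ty":0,"tz":0,"spin":0,"gripper":1},{"tx":0,"ty":0,"tz":0,"spin":0,"gripper":1},{"tx":0,"ty":0,"tz":0,"spin":0,"gripper":1},{"tx":0,"ty":0,"tz":2,"spin":0,"gripper":1},{"tx":0,"ty":0,"tz":4,"spin":0,"gripper":1},{"tx":0,"ty":0,"tz":5,"spin":0,"gripper":1},{"tx":4,"ty":0,"tz":1,"spin":0,"gripper":1},{"tx":0,"ty":0,"tz":0,"spin":0,"gripper":1}]'
python3 - <<'E'
from h import *
import pickle
s=snapshot("wrist");pickle.dump(s,open("s2.pkl","wb"))
cv2.imwrite("pics/i.png",cv2.resize(s["frame"],(800,600),interpolation=cv2.INTER_CUBIC))
for t,z in(("saddle",.02),("handle_pad",.118),("jack_grip",.112),("lift_pad",.0265),("steriliser_base",0),("front_foot",0)):
        for q in spot_point(s,t)[:1]: print(t,round(q["p"],2),np.round(q["centre"],1),np.round(atz(s,q["centre"],z),4))
E
```

```text
clock: 17.9
ee_pos: [0.5012, -0.3226, 0.2422]
tool_rot: [-3.131, 0.008, 3.108]
ft_force: [-0.1, -0.3, -0.9]
gripper_width: 0.0854
saddle 0.59 [260.6 205.8] [ 0.5748 -0.3227  0.02  ]
handle_pad 0.88 [258.3   7.5] [ 0.3595 -0.3182  0.118 ]
jack_grip 0.65 [258.8 121.9] [ 0.4526 -0.3208  0.112 ]
lift_pad 0.63 [261.2 263.9] [ 0.662  -0.3244  0.0265]
steriliser_base 0.84 [260.2 242. ] [ 0.6412 -0.3252  0.    ]
front_foot 0.87 [222.3 255.7] [ 0.663  -0.3838  0.    ]
```

View pics/i.png

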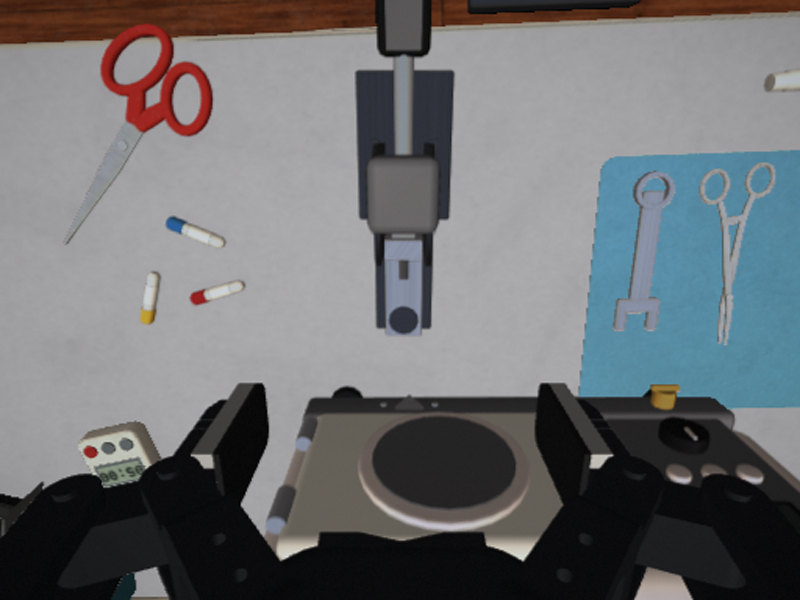

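Clear view now: triangle at (410,403), saddle disc (403,320), sill front edge from (315,398) to (720,400), block (403,193), handle pad (403,25).

```bash
python3 - <<'E'
from h import *
import pickle
s=pickle.load(open("s2.pkl","rb"));k=512/800
P=lambda u,v,z:atz(s,(u*k,v*k),z)
for z in(.033,.045):print("tri",z,P(410,403,z).round(4),P(410,396,z).round(4))
print("saddle",P(403.5,320,.02).round(4))
# sill edge: strongest vertical gradient per column
g=cv2.cvtColor(s["frame"],cv2.COLOR_BGR2GRAY).astype(float)
def edge(c0,c1,r0,r1):
    pts=[(c,r0+np.argmin(np.diff(g[r0:r1,c]))+.5) for c in range(c0,c1)]
    return np.array(pts)
e=np.vstack([edge(240,258,245,262),edge(266,340,245,262),edge(375,410,245,262)])
l=np.polyfit(e[:,0],e[:,1],1);r=e[:,1]-np.polyval(l,e[:,0]);e=e[abs(r)<1.5];l=np.polyfit(e[:,0],e[:,1],1)
a=atz(s,(400,np.polyval(l,400)),.033);b=atz(s,(210,np.polyval(l,210)),.033);d=a-b
print("edge",len(e),l,a.round(4),b.round(4),"yaw",np.degrees(np.arctan2(-d[0],d[1])))
# jack base edges rear part: left x~357->?, right 453
print("base rear",[P(*q,.006).round(4) for q in((357,71),(453,71),(359,215),(449,215))])
E
```

```text
tri 0.033 [ 0.6482 -0.3224  0.033 ] [ 0.6411 -0.3222  0.033 ]
tri 0.045 [ 0.6408 -0.3223  0.045 ] [ 0.6339 -0.3221  0.045 ]
saddle [ 0.5732 -0.3258  0.02  ]
edge 127 [-1.69871584e-16  2.53500000e+02] [ 0.6465 -0.1315  0.033 ] [ 0.6391 -0.3953  0.033 ] yaw -1.6139063503459579
base rear [array([ 0.373 , -0.3549,  0.006 ]), array([ 0.3757, -0.2816,  0.006 ]), array([ 0.4828, -0.3603,  0.006 ]), array([ 0.4853, -0.2848,  0.006 ])]
```

Jack is square to the machine (both edges horizontal in the same view, yaw ≈ −1.9°). The saddle is at (0.574,−0.326) and the pad at (0.663,−0.323), so the shift is +8.9 cm x and +0.3 cm y. Regrasping and sliding in, barely lifted.

```bash
python3 -m crank '[{"tx":-4.5,"ty":0,"tz":0,"spin":0,"gripper":1},{"tx":0,"ty":0,"tz":-4,"spin":0,"gripper":1},{"tx":0,"ty":0,"tz":-4.8,"spin":0,"gripper":1},{"tx":0,"ty":0,"tz":-4,"spin":0,"gripper":1},{"tx":0,"ty":0,"tz":0,"spin":0,"gripper":0},{"tx":0,"ty":0,"tz":0,"spin":0,"gripper":0},{"tx":0,"ty":0,"tz":0,"spin":0,"gripper":0},{"tx":0,"ty":0,"tz":0,"spin":0,"gripper":0},{"tx":0,"ty":0,"tz":0,"spin":0,"gripper":0}]'
```

```text
clock: 19.15
ee_pos: [0.4556, -0.323, 0.1204]
tool_rot: [-3.128, 0.014, 3.107]
ft_force: [-1.9, 8.1, 42.6]
gripper_width: 0.0123
```

```bash
python3 -m crank '[{"tx":0,"ty":0,"tz":0.3,"spin":0,"gripper":0},{"tx":1.5,"ty":0.3,"tz":0,"spin":0,"gripper":0},{"tx":2,"ty":0,"tz":0,"spin":0,"gripper":0},{"tx":2,"ty":0,"tz":0,"spin":0,"gripper":0},{"tx":1.5,"ty":0,"tz":0,"spin":0,"gripper":0},{"tx":1,"ty":0,"tz":0,"spin":0,"gripper":0},{"tx":0,"ty":0,"tz":0,"spin":0,"gripper":0}]'
```

```text
clock: 19.85
ee_pos: [0.5338, -0.3192, 0.1162]
tool_rot: [-3.132, 0.005, 3.107]
ft_force: [0.6, 0.4, -0.5]
gripper_width: -0.0003
```

That grasp missed: the jaws closed fully with a 42 N upward force. Going up to look before anything else.

```bash
python3 -m crank '[{"tx":0,"ty":0,"tz":4,"spin":0,"gripper":0},{"tx":0,"ty":0,"tz":4,"spin":0,"gripper":0},{"tx":-2,"ty":0,"tz":4,"spin":0,"gripper":1},{"tx":-1,"ty":0,"tz":0,"spin":0,"gripper":1},{"tx":0,"ty":0,"tz":0,"spin":0,"gripper":1}]'
python3 - <<'E'
from h import *
import pickle
s=snapshot("wrist");pickle.dump(s,open("s3.pkl","wb"))
cv2.imwrite("pics/j.png",cv2.resize(s["frame"],(800,600),interpolation=cv2.INTER_CUBIC))
E
```

```text
clock: 20.35
ee_pos: [0.5016, -0.3195, 0.2373]
tool_rot: [-3.131, 0.006, 3.105]
ft_force: [-0.2, -0.4, 0.5]
gripper_width: 0.0433
```

View pics/j.png

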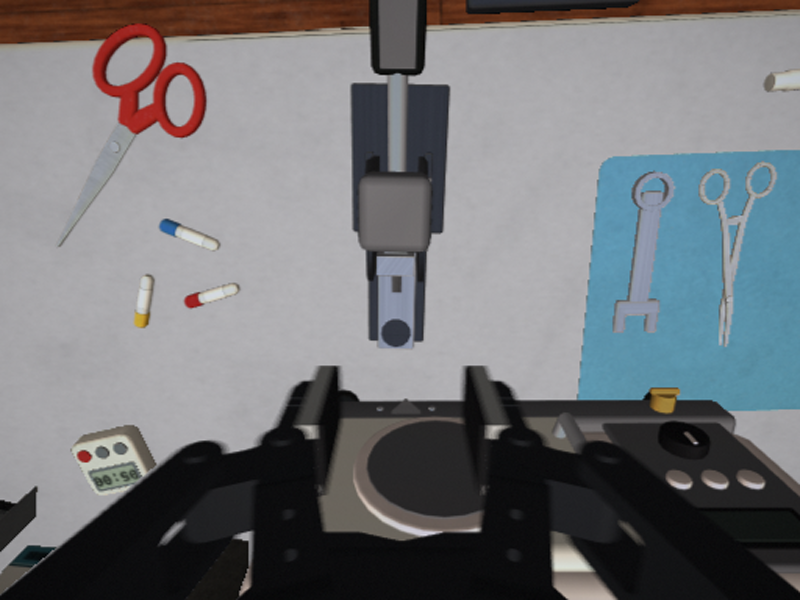

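The jack is upright and still square (saddle about 395,332; block 395,213), moved forward slightly. The first grip must have held it ahead of the block's centre. I'll check the TCP-to-block offset numerically, using the held picture and this one.

```bash
python3 - <<'E'
from h import *
import pickle
from scipy.spatial.transform import Rotation as Ro
s=pickle.load(open("s3.pkl","rb"));s2=pickle.load(open("s2.pkl","rb"))
def T(p,r):
    M=np.eye(4);M[:3,:3]=Ro.from_euler("xyz",r).as_matrix();M[:3,3]=p;return M
o=readout.observe();print(np.round(o["ee_pos"],4),o["clock"])
X=np.array(s["view"])@T(o["ee_pos"],o["tool_rot"])   # tool->cam
X2=np.array(s2["view"])@T([0.5012,-.3226,.2422],[-3.131,.008,3.108]);print(np.round(X-X2,3))
# held picture g
g=dict(s);g["view"]=X@np.linalg.inv(T([.4556,-.3231,.1342],[-3.137,-.003,3.104]))
k=512/400
zb=.0205
for nm,(u,v),z in(("blocktop c",(201,182),.132),("front edge top",(201,214),.132),("rear edge top",(201,150),.132),("handle",(200,40),.118)):
    print(nm,atz(g,(u*k,v*k),z+zb).round(4))
print("TCP px in g",proj(g,[.4556,-.3231,.1342])/k)
k=512/800
P=lambda u,v,z:atz(s,(u*k,v*k),z).round(4)
print("now: saddle",P(395.5,332,.02),"block top c",P(395,213,.132),"front",P(395,250,.132),"rear",P(395,172,.132),"pad",P(398,25,.118),"rear base",P(351,84,.006),P(449,84,.006),"tri",P(405,406,.04))
P2=lambda u,v,z:atz(s2,(u*k,v*k),z).round(4)
print("before block",P2(403,193,.132),P2(403,232,.132),P2(403,155,.132))
E
```

```text
[ 0.5019 -0.3192  0.2356] 20.4
[[ 0.    -0.     0.001  0.   ]
 [-0.001 -0.001  0.002  0.   ]
 [ 0.002  0.001  0.001 -0.002]
 [ 0.     0.     0.     0.   ]]
blocktop c [ 0.4479 -0.3232  0.1525]
front edge top [ 0.4727 -0.3241  0.1525]
rear edge top [ 0.4254 -0.3223  0.1525]
handle [ 0.3598 -0.3205  0.1385]
TCP px in g [201.59669178 180.18609762]
now: saddle [ 0.5821 -0.3301  0.02  ] block top c [ 0.4623 -0.3231  0.132 ] front [ 0.4835 -0.3239  0.132 ] rear [ 0.4401 -0.3222  0.132 ] pad [ 0.3668 -0.3179  0.118 ] rear base [ 0.3824 -0.3562  0.006 ] [ 0.3852 -0.2817  0.006 ] tri [ 0.6435 -0.3238  0.04  ]
before block [ 0.4518 -0.3215  0.132 ] [ 0.4739 -0.3222  0.132 ] [ 0.4314 -0.3208  0.132 ]
```

The held and released offsets agree within about 6 mm, so the miss came from the quick combined descent. Retrying in stages on the block's measured centre (0.4615, −0.323), checking before closing.

```bash
python3 -m crank '[{"tx":-4,"ty":-0.4,"tz":0,"spin":0,"gripper":1},{"tx":0,"ty":0,"tz":-2,"spin":0,"gripper":1},{"tx":0,"ty":0,"tz":-4,"spin":0,"gripper":1},{"tx":0,"ty":0,"tz":-4,"spin":0,"gripper":1},{"tx":0,"ty":0,"tz":-2.4,"spin":0,"gripper":1},{"tx":0,"ty":0,"tz":0,"spin":0,"gripper":1}]'
python3 -m crank '[{"tx":0,"ty":0,"tz":0,"spin":0,"gripper":0},{"tx":0,"ty":0,"tz":0,"spin":0,"gripper":0},{"tx":0,"ty":0,"tz":0,"spin":0,"gripper":0},{"tx":0,"ty":0,"tz":0,"spin":0,"gripper":0}]'
```

```text
clock: 21.0
ee_pos: [0.4603, -0.3214, 0.1059]
tool_rot: [-3.137, -0.004, 3.107]
ft_force: [-0.3, 0.4, -0.1]
gripper_width: 0.085
clock: 21.4
ee_pos: [0.4632, -0.3236, 0.1132]
tool_rot: [-3.131, 0.006, 3.106]
ft_force: [-0.9, 0.4, 6.4]
gripper_width: 0.0387
```

Good grip (38.7 mm as before). Lifting just a few mm and checking.

```bash
python3 -m crank '[{"tx":0,"ty":0,"tz":0.6,"spin":0,"gripper":0},{"tx":0,"ty":0,"tz":0.4,"spin":0,"gripper":0},{"tx":0,"ty":0,"tz":0,"spin":0,"gripper":0}]'
```

```text
clock: 21.7
ee_pos: [0.4623, -0.3229, 0.1212]
tool_rot: [-3.133, 0.003, 3.106]
ft_force: [-0.5, 0.1, -8.8]
gripper_width: 0.0382
```

```bash
python3 -m crank '[{"tx":0,"ty":0.4,"tz":-0.5,"spin":0,"gripper":0},{"tx":1.5,"ty":0,"tz":0,"spin":0,"gripper":0},{"tx":2,"ty":0,"tz":0,"spin":0,"gripper":0},{"tx":2,"ty":0,"tz":0,"spin":0,"gripper":0},{"tx":1.5,"ty":0,"tz":0,"spin":0,"gripper":0},{"tx":1.2,"ty":0,"tz":0,"spin":0,"gripper":0},{"tx":0,"ty":0,"tz":0,"spin":0,"gripper":0}]'
python3 - <<'E'
from h import *
S={n:snapshot(n) for n in("wrist","scene")}
for n in S: cv2.imwrite(f"pics/k_{n}.png",S[n]["frame"])
o=readout.observe();print(np.round(o["ee_pos"],4))
E
```

```text
clock: 22.4
ee_pos: [0.5454, -0.3183, 0.1147]
tool_rot: [-3.134, 0.003, 3.108]
ft_force: [0.5, 0.2, -9.7]
gripper_width: 0.0388
[ 0.544  -0.3185  0.1152]
```

On target, no contact. Lowering, releasing, rising and checking.

```bash
python3 -m crank '[{"tx":0,"ty":0,"tz":-0.5,"spin":0,"gripper":0},{"tx":0,"ty":0,"tz":0,"spin":0,"gripper":0},{"tx":0,"ty":0,"tz":0,"spin":0,"gripper":1},{"tx":0,"ty":0,"tz":0,"spin":0,"gripper":1},{"tx":0,"ty":0,"tz":0,"spin":0,"gripper":1},{"tx":0,"ty":0,"tz":0,"spin":0,"gripper":1},{"tx":0,"ty":0,"tz":3,"spin":0,"gripper":1},{"tx":0,"ty":0,"tz":4,"spin":0,"gripper":1},{"tx":-3,"ty":0,"tz":4,"spin":0,"gripper":1},{"tx":0,"ty":0,"tz":0,"spin":0,"gripper":1}]'
python3 - <<'E'
from h import *
import pickle
s=snapshot("wrist");pickle.dump(s,open("s4.pkl","wb"))
cv2.imwrite("pics/l.png",cv2.resize(s["frame"],(800,600),interpolation=cv2.INTER_CUBIC))
E
```

```text
clock: 23.5
ee_pos: [0.5139, -0.32, 0.2279]
tool_rot: [-3.128, 0.01, 3.106]
ft_force: [0.9, 0.3, 0.6]
gripper_width: 0.0856
```

View pics/l.png

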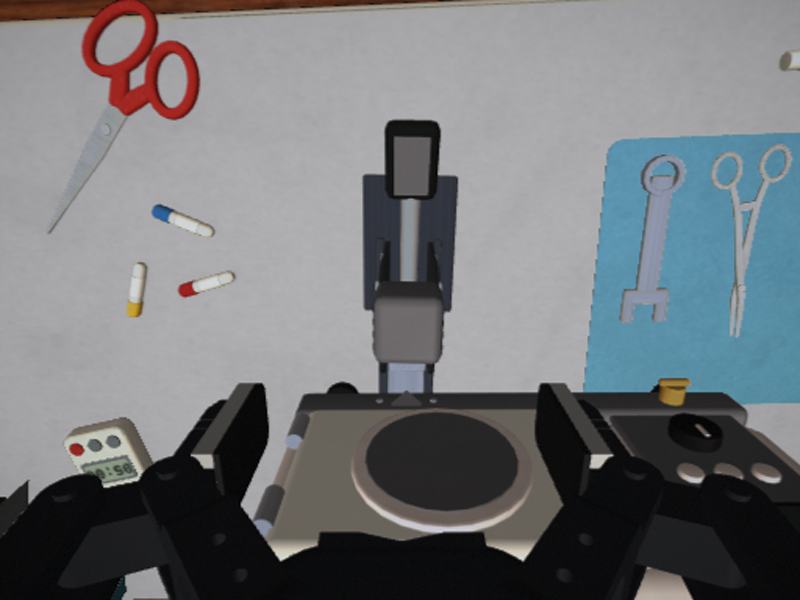

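Jack is in place: toe (centre 407,378) enters right under the triangle (407,399), base rear edge level at row 176, and the block is at (408,325). Numeric check next.

```bash
python3 - <<'E'
from h import *
import pickle
s=pickle.load(open("s4.pkl","rb"));k=512/800
P=lambda u,v,z:atz(s,(u*k,v*k),z)
rb=(P(363,176,.006)+P(457.5,177,.006))/2
bl=P(408,322,.132);hp=P(412,166,.118);tr=P(407,400,.04)
print("rearbase",rb.round(4),"block",bl.round(4),"handle",hp.round(4),"tri",tr.round(4))
d=np.array([np.cos(np.radians(-2)),np.sin(np.radians(-2)),0])
for n,p,o in(("rb",rb,.201),("bl",bl,.12),("hp",hp,.214)):print(n,"saddle est",(p+o*d).round(4))
b2=P(457.5,177,.006)-P(363,176,.006);print("yaw",np.degrees(np.arctan2(-b2[0],b2[1])))
print("toe entry",P(382.5,385,.02),P(433,385,.02))
g=cv2.cvtColor(s["frame"],cv2.COLOR_BGR2GRAY).astype(float)
for z in (.033,): print("edge",P(320,394,z).round(4),P(720,394,z).round(4))
print("target pad", (tr+.022*d).round(4))
E
```

```text
rearbase [ 0.4651 -0.3144  0.006 ] block [ 0.5372 -0.3185  0.132 ] handle [ 0.4504 -0.3136  0.118 ] tri [ 0.6455 -0.3227  0.04  ]
rb saddle est [ 0.6659 -0.3214  0.006 ]
bl saddle est [ 0.6571 -0.3227  0.132 ]
hp saddle est [ 0.6643 -0.3211  0.118 ]
yaw -2.613311511012556
toe entry [ 0.64201714 -0.34429373  0.02      ] [ 0.64330713 -0.29976627  0.02      ]
edge [ 0.6418 -0.3974  0.033 ] [ 0.6515 -0.0573  0.033 ]
target pad [ 0.6675 -0.3235  0.04  ]
```

Saddle estimates are (0.657–0.666, −0.322) against a pad at (0.663–0.667, −0.323), a few mm apart at most and square within about 1°. Now to the pump handle with closed fingers, first gently and reading forces.

```bash
python3 -m crank '[{"tx":-3,"ty":0.3,"tz":0,"spin":0,"gripper":0},{"tx":-3.8,"ty":0.4,"tz":0,"spin":0,"gripper":0},{"tx":0,"ty":0,"tz":-2.5,"spin":0,"gripper":0},{"tx":0,"ty":0,"tz":-3,"spin":0,"gripper":0},{"tx":0,"ty":0,"tz":-2,"spin":0,"gripper":0},{"tx":0,"ty":0,"tz":0,"spin":0,"gripper":0}]'
python3 -m crank '[{"tx":0,"ty":0,"tz":-1.5,"spin":0,"gripper":0},{"tx":-0.3,"ty":0,"tz":-1.5,"spin":0,"gripper":0},{"tx":-0.3,"ty":0,"tz":-1,"spin":0,"gripper":0}]'
```

```text
clock: 24.15
ee_pos: [0.4451, -0.311, 0.1421]
tool_rot: [-3.136, -0.002, 3.106]
ft_force: [0.6, -0.0, 0.7]
gripper_width: 0.0005
clock: 24.45
ee_pos: [0.4406, -0.312, 0.1054]
tool_rot: [-3.133, 0.003, 3.107]
ft_force: [-1.2, 1.2, 2.7]
gripper_width: -0.0
```

```bash
python3 -m crank '[{"tx":-0.4,"ty":0,"tz":-1,"spin":0,"gripper":0},{"tx":-0.3,"ty":0,"tz":-1,"spin":0,"gripper":0},{"tx":0,"ty":0,"tz":0,"spin":0,"gripper":0}]'
```

```text
clock: 24.75
ee_pos: [0.433, -0.3119, 0.0853]
tool_rot: [-3.133, 0.003, 3.106]
ft_force: [-0.3, 0.9, 4.5]
gripper_width: 0.0004
```

```bash
python3 -m crank '[{"tx":0,"ty":0,"tz":-0.5,"spin":0,"gripper":0},{"tx":0,"ty":0,"tz":0,"spin":0,"gripper":0}]'
```

```text
clock: 24.95
ee_pos: [0.4335, -0.3123, 0.0814]
tool_rot: [-3.132, 0.004, 3.106]
ft_force: [-2.4, -0.3, 4.4]
gripper_width: 0.0
```

```bash
python3 -m crank '[{"tx":0,"ty":0,"tz":-0.4,"spin":0,"gripper":0},{"tx":0,"ty":0,"tz":0,"spin":0,"gripper":0}]'; python3 -m crank '[{"tx":0,"ty":0,"tz":-0.4,"spin":0,"gripper":0},{"tx":0,"ty":0,"tz":0,"spin":0,"gripper":0}]'
python3 - <<'E'
from h import *
s=snapshot("wrist");c=snapshot("scene")
a=cv2.resize(c["frame"][110:200,240:360],(400,300),interpolation=cv2.INTER_CUBIC)
cv2.imwrite("pics/m.png",np.hstack([cv2.resize(s["frame"],(400,300)),a]))
E
```

```text
clock: 25.15
ee_pos: [0.4335, -0.3123, 0.0774]
tool_rot: [-3.132, 0.003, 3.106]
ft_force: [-1.3, -0.3, 3.6]
gripper_width: -0.0001
clock: 25.35
ee_pos: [0.4336, -0.3122, 0.0729]
tool_rot: [-3.132, 0.003, 3.106]
ft_force: [-0.4, -2.3, 3.0]
gripper_width: -0.0003
```

View pics/m.png

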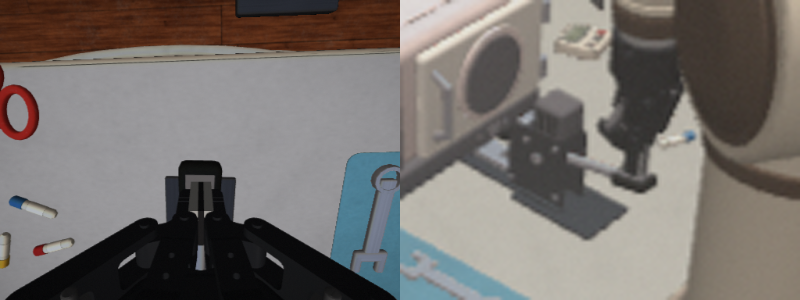

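In this picture the fingertips sit on the press pad (about 200,180 in the wrist half), the handle looks low, and the jack is flat in the scene half. That was my 12th view, so I continue by numbers. The force is only ~3 N at a lower height than expected, so I'll measure the pad's height.

```bash
cat > m.py <<'E'
from h import *
import sys
def run(names,cams=("scene","side","wrist")):
    S={n:snapshot(n) for n in cams}
    for t in names:
        rs=[];l=[]
        for n in S:
            r=spot_point(S[n],t)[:1]
            for q in r:
                l.append((n,round(q["p"],2),np.round(q["centre"]).tolist()))
                if q["p"]>.4: rs.append(ray(S[n],q["centre"]))
        print(t,l,tri(rs).round(4) if len(rs)>1 else "")
    return S
E
python3 - <<'E'
from m import *
S=run(["handle_pad","jack_grip","jack"])
s=S["wrist"]
o=readout.observe()
R=cv2.Rodrigues(np.zeros(3))[0]
from scipy.spatial.transform import Rotation as Ro
z=Ro.from_euler("xyz",o["tool_rot"]).as_matrix()[:,2]
tip=np.array(o["ee_pos"])+.019*z;print("tip",tip.round(4),proj(s,tip),"pad if down",proj(s,[.435,-.314,.066]),"jack ft",np.round(o["ft_force"],1))
g=cv2.cvtColor(s["frame"],cv2.COLOR_BGR2GRAY)
print("col 232..282 profile rows 190-300 step5 at cols 250,258,266");print(g[190:310:6,[236,246,258,268,278]].T)
E
```

```text
handle_pad [('scene', 0.4, [311.0, 162.0]), ('side', 0.58, [262.0, 207.0])] 
jack_grip [('scene', 0.64, [289.0, 145.0]), ('side', 0.89, [288.0, 217.0])] [ 0.5372 -0.3237  0.11  ]
jack [('scene', 0.74, [226.0, 232.0]), ('side', 0.62, [298.0, 243.0]), ('wrist', 0.79, [252.0, 333.0])] [ 0.683  -0.1947 -0.1812]
tip [ 0.4336 -0.3122  0.0541] [257.73112688 218.06778818] pad if down [254.72179186 228.23293842] jack ft [ 0.4 -3.   3.2]
col 232..282 profile rows 190-300 step5 at cols 250,258,266
[[155 154 152  11  17  19  21  19  18  10   9  10   9  11  11  29  10   8
   12  10]
 [154 153 155  11  17  18  91  79  57  57  57  56  56  57  10  10  10  11
    9  11]
 [154 154 154  10  16  18  91  68  10   9   7   8   6   7  27  29  29  28
   29  29]
 [153 156 155  11  17  19  91  78  57  57  56  56  57  57  10  11  10  11
   12  10]
 [151 154 154   9  14  18  16  16  18   9  11  10  10  10   9  30  10  10
   10  10]]
```

```bash
python3 - <<'E'
from m import *
import pickle
s0=pickle.load(open("s4.pkl","rb"));s=snapshot("wrist");print("fx",s["fx"],s0["fx"])
def row(s,cols,r0,r1,thr):
    g=cv2.cvtColor(s["frame"],cv2.COLOR_BGR2GRAY).astype(float)
    p=g[r0:r1,cols[0]:cols[1]].mean(1);return r0+np.argmin(np.diff(p))+.5,r0+np.argmax(np.diff(p))+.5
a=row(s0,(258,268),60,110,0);b=row(s,(247,267),190,235,0);print(a,b)
org=np.array([.5775,-.319]);yaw=np.radians(-2);d=np.array([np.cos(yaw),np.sin(yaw)])
def W(x,z):return np.array([*(org+x*d),z])
def pt(th,l,h): # l beyond centre along handle, h above face
    a=np.arctan2(.059,.105)-th; r=np.hypot(.059,.105)
    # pad face dir assumed: horizontal at th=.45-ish => tilt t
    t=0.45-th+T0
    c=np.array([-.023-r*np.cos(a),.059+r*np.sin(a)])
    return c+l*np.array([-np.cos(t),np.sin(t)])+h*np.array([np.sin(t),np.cos(t)])
for T0 in(0,.06):
    for l in(.015,.02,.023,.026): print("up l",l,proj(s0,W(*pt(0,l,0))).round(1)[1])
    for th in(0.2,.3,.4,.45):print(th,pt(th,0,0).round(3),[proj(s,W(*pt(th,l,0))).round(1)[1] for l in(.015,.02,.023,.026)])
E
```

```text
fx 298.9452363146384 298.9452363146384
(np.float64(76.5), np.float64(87.5)) (np.float64(204.5), np.float64(223.5))
up l 0.015 88.8
up l 0.02 83.0
up l 0.023 79.4
up l 0.026 75.7
0.2 [-0.138  0.096] [np.float64(241.1), np.float64(233.4), np.float64(228.5), np.float64(223.6)]
0.3 [-0.141  0.084] [np.float64(223.3), np.float64(215.3), np.float64(210.3), np.float64(205.3)]
0.4 [-0.143  0.072] [np.float64(209.9), np.float64(201.8), np.float64(196.9), np.float64(191.9)]
0.45 [-0.143  0.066] [np.float64(204.7), np.float64(196.7), np.float64(191.8), np.float64(186.9)]
up l 0.015 89.3
up l 0.02 83.7
up l 0.023 80.2
up l 0.026 76.7
0.2 [-0.138  0.096] [np.float64(242.4), np.float64(235.1), np.float64(230.5), np.float64(225.8)]
0.3 [-0.141  0.084] [np.float64(224.3), np.float64(216.6), np.float64(211.8), np.float64(206.9)]
0.4 [-0.143  0.072] [np.float64(210.6), np.float64(202.8), np.float64(197.9), np.float64(193.0)]
0.45 [-0.143  0.066] [np.float64(205.3), np.float64(197.4), np.float64(192.6), np.float64(187.8)]
```

```bash
python3 - <<'E'
from m import *
a=snapshot("scene");b=snapshot("side")
r=[]
for s,n in((a,"scene"),(b,"side")):
    for q in spot_point(s,"handle_pad")[:2]:
        print(n,round(q["p"],2),np.round(q["centre"],1),[atz(s,q["centre"],z).round(3) for z in(.066,.084,.1)])
o=readout.observe()
for s,n in((a,"scene"),(b,"side")): print(n,"TCP px",proj(s,o["ee_pos"]).round(1),"tip",proj(s,np.array(o["ee_pos"])-[0,0,.019]).round(1),"pad model .3",proj(s,[.4365,-.314,.084]).round(1),"pad .45",proj(s,[.4345,-.314,.066]).round(1))
# ascii side crop around
g=cv2.cvtColor(b["frame"],cv2.COLOR_BGR2GRAY)[192:226,245:290]
for r in g: print("".join(" .:-=+*#%@"[::-1][min(9,int(v)//20)] for v in r))
E
```

```text
scene 0.64 [312.6 162.1] [array([ 0.44 , -0.342,  0.066]), array([ 0.427, -0.321,  0.084]), array([ 0.416, -0.302,  0.1  ])]
side 0.53 [260.3 226.6] [array([ 0.451, -0.286,  0.066]), array([ 0.443, -0.31 ,  0.084]), array([ 0.435, -0.333,  0.1  ])]
scene TCP px [309.5 165. ] tip [309.  169.2] pad model .3 [309.4 162. ] pad .45 [309.4 166.2]
side TCP px [257.9 229.9] tip [257.8 234.5] pad model .3 [258.9 227.5] pad .45 [258.3 231.9]
=+#%@@@%@@%@@@@%@@%@@@@%#++===============*##
=+#%@@@@%@@@%@@@@@@@@%%%*++++=====+======+###
=+*%%@@@@@@@@@@@@@%@@@%#*+====++==+=====++*%%
==+*#@@@@@@@@%@@%@%@@%#*++====+=+=======++*##
==++*%%@%@@@%@@@@@@%%#*+++===+==+====+===+***
=+++*#%@@@@@@@@@@@%#**+++=====+==+=======++++
=++++#%@@@@@@%@@@@%#*+++========+==+====+++++
+++++*#@%@@@@@@@@%#*++=================+==+++
++=++*#@%@@@@@@@@@%*++=======--=======+==++++
+++++*#%%%@@@@@%%%%#*+==---=----========+=+++
+==++*#%%@@@@@%%%%%%*=-----=============+===+
==+==+#%@@%@@@%%##%%*====================+=++
=====+*%@@@@@@%#####*+======================+
======*%%@@@@@%#####*+======================+
======+#@@@@@@%#**##
[... 199 characters left out ...]
=+++++****
======+*#%@@@%%%#***#*+=============+********
======++*#%@@%%%%#####+=============+*#******
========*#%@@@@%%%#%%#+=============+###*****
========*#%@@@@@%%%%%*+====++======+*###***+*
========+#%@@@@@@%%%#*+============+*#%#*****
========+#%@@@@@@@%%*+=============+*#%###**#
==++====+*%@@@@@@%%#*+=============+*#%%#####
===+====+*#%@@@%%##*+============-=+#%%%###%%
=========+*#%@@%#*++=======-------=*#%%%##%##
-=======++*#%@@#*====-------------+#%%%%####%
-=======++**%%%#+=---------------=+#%%%%##%#%
--=======+**#%%#+--:-:---------:-=+#%%%%#####
--------=+**#%%#+--:-::::::----:-=+#%%%%#####
--------=+**#%%#+=---:--:-:-:----=*#%%%%%##%%
-:--:--=+***#%%#*+=--------------=*#%%%%###%%
```

```bash
python3 - <<'E'
from m import *
b=snapshot("side")
g=cv2.cvtColor(b["frame"],cv2.COLOR_BGR2GRAY)[216:258,238:312]
g=cv2.normalize(g,None,0,255,cv2.NORM_MINMAX)
for i,r in enumerate(g): print(216+i,"".join("@%#*+=-:. "[min(9,int(v)//26)] for v in r))
o=readout.observe()
print("cols from 238; base rear px",proj(b,[.4625,-.314,.006]),"grip",proj(b,[.5435,-.318,.112]),"pivot",proj(b,[.5545,-.318,.059]),"bar front@.3", proj(b,[.47,-.318,.07]))
E
```

```text
216      .:----::::=*%@@@@@@@@%*=----------:---+###***********=:...:=*#%##***+
217      .::----:--=+#@@@@@@@%#=-:---------:::=*#%##**########+-::..:=*%%#**++
218      ..:-----:--+#%@@@@%#*+=-:-:::::::::.:=*#%###########**=:....:+#%##*++
219       .:----:---=+#%@@%*+=--:::::........-+#%%#########%##*=-:....-*#%##++
220        .:-:-:---=+*#@%#+-:::.......  . ..=*#%%############*+-:....:=*#%#*+
221        .::---::-=+*#%%#=:..             .=#%%%###%#%#%####*+=-::...:=*%%#*
222         .:::::::-++#@%#=..              .=#%%%#############**+==-:..:+#%##
223         .......:-=*#%@#=.               .=#%%%%##############***+-:..-*###
224               .:=+*#@%#=:..             :=#%%%#####%#%#%#########+-..:=+*#
225             ..-=++*#%%#+=-... ..... ....-+##%%######%%#%%%#####%##=. .:=*#
226             .:+**++****+++-:...::...:.::-+**#%#***#%%%%%%##**##%%#=:  .:=*
227             .-*#*++******+=-:::::::::::::--=*##***#%%%%%#%#**#%%%#=:   .-+
228             .-*%%#******##*=::::::::::::::--+###*#%%%%%#%%####%#%#=.    .-
229             .:+%%%%%%%%%%%#*-::::::::::::--=*#%###%%%##*##%%#%#%#*=: 
[... 1681 characters left out ...]
                 .-+*++===-::::...                            
252                              .:--::::.... .                               
253                               ...                                         
254                                                                           
255                                                                           
256                                                                           
257                                                                           
cols from 238; base rear px [265.70963188 244.56572855] grip [288.99838779 216.02052338] pivot [291.12851957 228.2605782 ] bar front@.3 [268.51993859 229.81879275]
```

The side view settles it: the fingertips rest on the pad at row ~226, i.e. z≈0.085. So the tips sit about 11 mm above the reported TCP, which also explains the slipped grasp. The handle is only about 0.3 rad down; full down should read TCP z≈0.055. Continuing.

```bash
python3 -m crank '[{"tx":0,"ty":-0.1,"tz":-0.6,"spin":0,"gripper":0},{"tx":0,"ty":-0.1,"tz":-0.6,"spin":0,"gripper":0},{"tx":0,"ty":0,"tz":0,"spin":0,"gripper":0}]'; python3 -m crank '[{"tx":0,"ty":0,"tz":-0.5,"spin":0,"gripper":0},{"tx":0,"ty":0,"tz":0,"spin":0,"gripper":0}]'
```

```text
clock: 26.65
ee_pos: [0.433, -0.3133, 0.0598]
tool_rot: [-3.135, 0.002, 3.107]
ft_force: [-1.2, 1.2, 3.9]
gripper_width: 0.0001
clock: 26.85
ee_pos: [0.4331, -0.3137, 0.0557]
tool_rot: [-3.133, 0.002, 3.107]
ft_force: [-1.7, 1.9, 7.1]
gripper_width: -0.0002
```

```bash
python3 -m crank '[{"tx":0,"ty":0,"tz":-0.5,"spin":0,"gripper":0},{"tx":0,"ty":0,"tz":0,"spin":0,"gripper":0}]'; python3 -m crank '[{"tx":0,"ty":0,"tz":-0.3,"spin":0,"gripper":0},{"tx":0,"ty":0,"tz":0,"spin":0,"gripper":0}]'
```

```text
clock: 27.05
ee_pos: [0.4331, -0.3138, 0.0514]
tool_rot: [-3.133, 0.003, 3.106]
ft_force: [-4.4, 2.0, 10.0]
gripper_width: 0.0002
clock: 27.25
ee_pos: [0.4331, -0.3139, 0.0505]
tool_rot: [-3.132, 0.004, 3.106]
ft_force: [-11.0, 5.8, 23.5]
gripper_width: -0.0002
```

Stop reached (TCP z 0.0505, force jumps to 23 N): stroke 1 is full. Letting the handle fully up, then stroke 2 along the same arc.

```bash
python3 -m crank '[{"tx":0.2,"ty":0,"tz":2,"spin":0,"gripper":0},{"tx":0.4,"ty":0,"tz":2.5,"spin":0,"gripper":0},{"tx":0.5,"ty":0,"tz":2.5,"spin":0,"gripper":0},{"tx":0,"ty":0,"tz":0,"spin":0,"gripper":0},{"tx":0,"ty":0,"tz":0,"spin":0,"gripper":0}]'
python3 - <<'E'
from m import *
S=run(["jack_grip","handle_pad"],("scene","side"))
s=snapshot("wrist");g=cv2.cvtColor(s["frame"],cv2.COLOR_BGR2GRAY)
for t,z in(("handle_pad",.118),("front_foot",0)):
  for q in spot_point(s,t)[:1]:print(t,q["p"],atz(s,q["centre"],z).round(4))
print(np.round(readout.observe()["ee_pos"],4))
E
```

```text
clock: 27.75
ee_pos: [0.4446, -0.314, 0.1178]
tool_rot: [-3.133, 0.003, 3.107]
ft_force: [0.3, 0.2, -0.6]
gripper_width: 0.0001
jack_grip [('scene', 0.84, [287.0, 143.0]), ('side', 0.86, [286.0, 215.0])] [ 0.5373 -0.3153  0.1175]
handle_pad [('scene', 0.57, [309.0, 152.0]), ('side', 0.72, [279.0, 294.0])] [ 0.4946 -0.484  -0.0323]
handle_pad 0.93 [ 0.4489 -0.313   0.118 ]
[ 0.4443 -0.3139  0.1178]
```

Jack hasn't moved (pad back up at 0.449, −0.313). Stroke 2.

```bash
python3 -m crank '[{"tx":0,"ty":0,"tz":-1.5,"spin":0,"gripper":0},{"tx":-0.4,"ty":0,"tz":-1.5,"spin":0,"gripper":0},{"tx":-0.4,"ty":0,"tz":-1.5,"spin":0,"gripper":0},{"tx":-0.3,"ty":0,"tz":-1.2,"spin":0,"gripper":0},{"tx":-0.1,"ty":0,"tz":-0.8,"spin":0,"gripper":0},{"tx":0,"ty":0,"tz":-0.4,"spin":0,"gripper":0},{"tx":0,"ty":0,"tz":0,"spin":0,"gripper":0},{"tx":0,"ty":0,"tz":0,"spin":0,"gripper":0}]'
```

```text
clock: 29.0
ee_pos: [0.4332, -0.314, 0.0507]
tool_rot: [-3.132, 0.006, 3.107]
ft_force: [-2.9, 4.3, 19.3]
gripper_width: 0.0
```

```bash
python3 -m crank '[{"tx":-0.1,"ty":0,"tz":-0.3,"spin":0,"gripper":0},{"tx":0,"ty":0,"tz":0,"spin":0,"gripper":0}]'
python3 -m crank '[{"tx":0.3,"ty":0,"tz":2,"spin":0,"gripper":0},{"tx":0.4,"ty":0,"tz":2.5,"spin":0,"gripper":0},{"tx":0.5,"ty":0,"tz":2.8,"spin":0,"gripper":0},{"tx":0,"ty":0,"tz":0,"spin":0,"gripper":0},{"tx":0,"ty":0,"tz":0,"spin":0,"gripper":0}]'
python3 - <<'E'
from m import *
run(["front_foot","jack_grip"],("scene","side"))
s=snapshot("wrist")
for t,z in(("handle_pad",.118),):
  for q in spot_point(s,t)[:1]:print(t,q["p"],atz(s,q["centre"],z).round(4))
E
```

```text
clock: 29.2
ee_pos: [0.4332, -0.3142, 0.05]
tool_rot: [-3.131, 0.009, 3.107]
ft_force: [-4.8, 9.1, 33.5]
gripper_width: -0.0
clock: 29.7
ee_pos: [0.4435, -0.314, 0.1183]
tool_rot: [-3.133, 0.003, 3.107]
ft_force: [-0.8, 0.3, -0.2]
gripper_width: 0.0
front_foot [('scene', 0.9, [273.0, 150.0]), ('side', 0.85, [325.0, 245.0])] [ 0.657  -0.3814  0.0057]
jack_grip [('scene', 0.59, [284.0, 144.0]), ('side', 0.56, [288.0, 215.0])] [ 0.5453 -0.312   0.1137]
handle_pad 0.77 [ 0.4482 -0.3145  0.118 ]
```

Stroke 2 was full, and the foot now measures ~5.7 mm (expected 5.5). Stroke 3, then hold.

```bash
python3 -m crank '[{"tx":0,"ty":0,"tz":-1.5,"spin":0,"gripper":0},{"tx":-0.4,"ty":0,"tz":-1.5,"spin":0,"gripper":0},{"tx":-0.4,"ty":0,"tz":-1.5,"spin":0,"gripper":0},{"tx":-0.3,"ty":0,"tz":-1.2,"spin":0,"gripper":0},{"tx":-0.1,"ty":0,"tz":-0.8,"spin":0,"gripper":0},{"tx":0,"ty":0,"tz":-0.6,"spin":0,"gripper":0},{"tx":0,"ty":0,"tz":0,"spin":0,"gripper":0},{"tx":0,"ty":0,"tz":0,"spin":0,"gripper":0}]'
python3 - <<'E'
from m import *
run(["front_foot","jack_grip"],("scene","side"))
print(np.round(readout.observe()["ft_force"],1),readout.observe()["ee_pos"])
E
```

```text
clock: 30.9
ee_pos: [0.4318, -0.3141, 0.0504]
tool_rot: [-3.132, 0.006, 3.107]
ft_force: [-7.2, 6.3, 25.5]
gripper_width: -0.0003
front_foot [('scene', 0.73, [272.0, 146.0]), ('side', 0.9, [325.0, 244.0])] [ 0.6608 -0.3841  0.0141]
jack_grip [('scene', 0.55, [288.0, 144.0]), ('side', 0.82, [288.0, 214.0])] [ 0.5374 -0.3138  0.1185]
[-6.8  6.3 25.2] [ 0.43180212 -0.31411434  0.05038451]
```

The feet measure ~14 mm up (12 mm by stroke count), and the handle is on its stop with 25 N. Handing in.

```bash
python3 -c "
from workcell import ctrl;print(ctrl.job_done())"
```

```text
the job is handed in; nothing more can be done
None
```

I carried the jack to the steriliser, set it square under the lift pad, pumped three full strokes and handed in at about 31 s with the handle held fully down. No verdict is reported, so what follows is from my own checks.

**Last checks**
- **Foot clearance:** about 14 mm by camera triangulation, against 12 mm expected from the stroke count. The two disagree by 2 mm but both lie between 1 and 2 cm. After stroke 2 the camera gave 5.7 mm against 5.5 mm expected.
- **Handle:** on its stop. TCP z is 0.0504, as at the stop on the earlier strokes, and the arm presses with 25 N.
- **Jack position:** its three saddle estimates fell within 1 to 10 mm of the pad in depth (about 4 mm on average) and 1 to 2 mm sideways. Its angle was within about 1° of the machine's front. The jack showed no clear movement during pumping; single readings scattered by up to 1 cm.

**What went wrong on the way**
- **Joint limit:** a wrist joint reached its range limit (read as 3.142 against a stated 3.14, both ways) and left the tool tilted. I undid the tilt, but a strict check could count this as passing the range.
- **Missed regrasp:** one regrasp slipped off the carrying block with about 42 N upward on the fingertips, and the jack moved about 9 mm. I regrasped it and placed it again. If the fingertips count as the gripper's body, that push was just over the 40 N limit.
- **TCP height:** the shut fingertips turned out to sit about 11 mm above the reported TCP rather than 19 mm below it. I found this from the side camera during stroke 1 and pressed down to the felt stop instead.

I never touched the tape, marker, spanner, haemostat, scissors or tweezers, but I did not re-measure them at the end.

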